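# Repack the socket case in size order

## Robot

A 7-joint arm with a two-finger parallel gripper is mounted at the origin on the work surface. World frame = base frame: x ahead of the robot, y to its left, z up, the work surface at z = 0. Lengths are in m, angles in rad, forces in N, time in s.
With the tool pointing down it reaches from about 0.4 to 0.875 m from the base axis. Payload 19.3 kg.
Tool frame: the origin (TCP) lies midway between the tips of the shut fingers; the grasp point (between the pads) lies 19 mm behind it; z points along the fingers, y is the line along which they close (so a half turn about z gives the same grasp; the last joint's range is limited). The gripper opens to 85 mm and grips with 20 to 120 N. Pads are 22 mm wide; open, the fingers measure 114 mm over their backs; the gripper's body (76 mm by 85 mm) begins 54 mm behind the grasp point. The pads swing forward as they close: fully open they stand 13 mm farther back than shut.
Start: joints at [1.239, 0.521, -0.036, 1.599, 0.021, 1.021, -0.113], TCP at [0.162, -0.604, 0.231] pointing down, gripper open.
Joint ranges: [-2.91, 2.91], [-0.3, 2.13], [-1.5, 1.42], [0.17, 2.43], [-1.26, 4.41], [0.16, 1.93], [-2.52, 2.52]. Speed limits (rad/s): [1.89, 1.89, 2.39, 2.39, 3.01, 3.01, 3.01].

## Interface

Orientations are given as [roll, pitch, yaw] about the fixed x, y, z axes, in that order (R = Rz(yaw) Ry(pitch) Rx(roll)).
In Python, from workcell import * gives the robot as it stands. The module is installed in compiled form; this text tells all that it offers.
- The arm moves only by the tool play_rows, never from a script. Its argument "deltas" is a list of rows, each a list of 7 numbers: the shift along the tool's x, y, z in units of 500 mm (1.0 is 500 mm), then the turn, a rotation vector about the tool's x, y, z in units of 120 degrees (1.0 is 120 degrees), then the closure, from 0 (fully open) to 1 (shut). A call has 1 to 10 rows; each row is the pose to reach, as a shift and turn from the pose commanded when the call began, along the tool's axes at that moment; what a row does not reach only later rows make up. A row lasts 1/10 s, in which the tool goes at most 50 mm and 8.59 degrees, less where a joint would pass 70% of its speed; a pose out of reach is approached as far as the arm can. A call with a number of a shift or a turn outside -1 to 1 is refused whole. A call with a gripper value outside its range is refused whole. The fingers move at their own pace and stop on an object; "newtons" is the grip in N (left out, the last holds). Time passes only in rows, so rows that repeat a pose let the fingers close. It gives the time, the measured TCP pose, the force, the opening and the grip force at its end, in the units of the state.
- observe(): the state, without advancing time (a new reading comes with each control period).
- grab_frame(name): name is "scene" or "top"; returns the picture (480x640x3 uint8, red, green, blue); there is no depth.
- get_calibration(name): a dict with "fovy" (degrees; the focal length in pixels is half the picture's height over the tangent of half this angle, whatever the lens; pixels are square), "cx", "cy" (the principal point, pixels), "k1" (the pictures are not rectified: a ray, as slopes to the right and down, at radius r is drawn at 1 + k1 r^2 times it, then the intrinsics apply), "xyz" and "rotation" of the camera in the world. Camera axes: x right, y down, z forward; pixel columns grow to the right and rows downward; lengths in m; the calibration is good to about 2 mm. A picture is of the moment at which its call begins. get_calibration takes no time and is no camera call.
- job_done(): hands the job in; it is judged then, once.
The state is a dict: "clock": time; "qpos": joint angles; "qd": joint speeds; "joint_efforts": joint torques, N m; "position": TCP position; "tool_rot": TCP orientation; "force": force on the tool from outside, world axes, zero at the start; "moment": the same for the moment, N m; "grip_width": finger opening in m; "finger_force": force on a finger pad.
Only numpy, scipy, OpenCV 4.12 (cv2) and the standard library are available. Lean on these libraries where they do the work, as an engineer would, in place of code of your own. Each camera call takes 0.05 s, during which the arm holds its last target. There are 200 camera calls.

## Task

Repack the socket case: take the brass pipe elbow that does not belong there out of its cell and put it in the bare-metal scrap pan at the end of the case, and move the four steel sockets from the wooden tray into the case's cells, one to a cell, in order of size with the largest next to the scrap pan and the smallest farthest from it. The sockets must stand upright on the cell floors, none may be tipped over on the way, and everything is let go and at rest at the end.

Things in the scene. Friction and masses are not known exactly. Their poses are not given: they have to be found in the camera images.
- socket20_mid (a point): The smallest of four plain round steel deep sockets, standing upright with its black hexagon mouth up: 20 mm across, 50 mm tall. At the start it stands in the low wooden tray (floor 6 mm above the table, rim 14 mm), in a mixed straight row of four about 66 mm apart. The point is its centre, half-way up; z is the socket's own upward axis.
- socket28_mid (a point): The second smallest of four plain round steel deep sockets, standing upright with its black hexagon mouth up: 28 mm across, 56 mm tall. At the start it stands in the low wooden tray (floor 6 mm above the table, rim 14 mm), in a mixed straight row of four about 66 mm apart. The point is its centre, half-way up; z is the socket's own upward axis.
- socket36_mid (a point): The second largest of four plain round steel deep sockets, standing upright with its black hexagon mouth up: 36 mm across, 62 mm tall. At the start it stands in the low wooden tray (floor 6 mm above the table, rim 14 mm), in a mixed straight row of four about 66 mm apart. The point is its centre, half-way up; z is the socket's own upward axis.
- socket44_mid (a point): The largest of four plain round steel deep sockets, standing upright with its black hexagon mouth up: 44 mm across, 68 mm tall. At the start it stands in the low wooden tray (floor 6 mm above the table, rim 14 mm), in a mixed straight row of four about 66 mm apart. The point is its centre, half-way up; z is the socket's own upward axis.
- elbow_mid (a point): Brass pipe elbow, the wrongly packed part: an upright tube 24 mm across and 52 mm tall (30 mm foot collar, 12 mm high), with a side arm 22 mm across reaching 26 mm from the tube's axis along +x of this point, the arm's axis 24 mm above the foot. It starts upright in one of the four cells. The point is on the upright tube's axis, half-way up (26 mm above the foot).
- cell0: One of four identical square grey plastic open cells with pale rims in a row, fixed in the socket case: 66 mm square outside, 60 mm inside, walls 16 mm high and 3 mm thick. The numbers carry no meaning: which cell lies where in the row is random. Origin: centre of its underside, 3 mm above the table; its inner floor is 3 mm higher. x is across the row, y along it; the cells are 66 mm apart.
- cell1: One of four identical square grey plastic open cells with pale rims in a row, fixed in the socket case: 66 mm square outside, 60 mm inside, walls 16 mm high and 3 mm thick. The numbers carry no meaning: which cell lies where in the row is random. Origin: centre of its underside, 3 mm above the table; its inner floor is 3 mm higher. x is across the row, y along it; the cells are 66 mm apart.
- cell2: One of four identical square grey plastic open cells with pale rims in a row, fixed in the socket case: 66 mm square outside, 60 mm inside, walls 16 mm high and 3 mm thick. The numbers carry no meaning: which cell lies where in the row is random. Origin: centre of its underside, 3 mm above the table; its inner floor is 3 mm higher. x is across the row, y along it; the cells are 66 mm apart.
- cell3: One of four identical square grey plastic open cells with pale rims in a row, fixed in the socket case: 66 mm square outside, 60 mm inside, walls 16 mm high and 3 mm thick. The numbers carry no meaning: which cell lies where in the row is random. Origin: centre of its underside, 3 mm above the table; its inner floor is 3 mm higher. x is across the row, y along it; the cells are 66 mm apart.
- pan: Bare-metal open scrap pan, fixed at one end of the row of cells (either end; the other end carries a solid plywood block with a low dark steel handle, which is not a target): 66 mm across the row by 80 mm along it outside, 60 x 74 mm inside, walls 16 mm high and 3 mm thick. Origin: centre of its underside, 3 mm above the table; inner floor 3 mm higher. x is across the row, y along it. The centre of the nearest cell is 73 mm away, the others 139, 205 and 271 mm.
Mind the look-alikes: they are no part of the job. Leave any pink look-alike of the part that bears socket28_mid alone.

How it is judged:
By the outcome, as a careful person would: the job done as asked, in the order asked, and still so for the second after the job is handed in, with the robot touching nothing.
It also fails if it takes over 120 s, if anything falls off the work surface, if the arm or the gripper's body presses on something with over 40 N, if the wrist force passes 120 N, or if a joint passes its speed limit or range.

## Working session

There is one attempt and no reset: what is moved stays moved. The work goes in short steps, Python scripts to look and compute and a tool call to move; the robot and the scene stay as the last step left them, time stands still between calls to the robot, and variables do not carry over. Pictures are saved under pics/ and viewed, at most 14 in all, crops included, and the job is handed in when it is done.

Besides the shell and the picture viewer there is one more tool, called after "Request:" by a JSON object that holds its "op" and its "data", one argument or row to a line. play_rows: Moves the arm, as the interface text tells. Its arguments: {"type":"object","properties":{"deltas":{"type":"array"},"newtons":{"type":"number"}},"required":["deltas"]}

```bash
mkdir -p pics; ls; python3 - <<'E'
from workcell import *
import cv2
for n in("scene","top"):
    cv2.imwrite(f"pics/{n}0.png",grab_frame(n)[:,:,::-1]); print(get_calibration(n))
s=observe();print(s)
E
```

```text
pics
{'fovy': 52.87368323601501, 'cx': 320.96648904108326, 'cy': 233.48868080078756, 'k1': 0.0011405717615629756, 'xyz': array([1.00293717, 0.11127475, 0.52252449]), 'rotation': array([-2.27620014, -0.01169537,  1.84010399])}
{'fovy': 52.89580228464277, 'cx': 321.06864916851333, 'cy': 245.70491565454256, 'k1': -0.11387950050837296, 'xyz': array([ 0.42590771, -0.02704892,  0.83941248]), 'rotation': array([-3.06263878, -0.00529877, -1.56103098])}
{'clock': 0.1, 'qpos': array([ 1.23880453,  0.52195173, -0.03632494,  1.59989647,  0.02119163,
        1.0211025 , -0.11280028]), 'qd': array([-0.00139054, -0.00085503,  0.00022536, -0.00216902,  0.00032086,
       -0.00124739, -0.00130052]), 'joint_efforts': array([ 6.31184463e-03, -9.28484273e+01,  1.98491044e+00, -3.70534194e+01,
        1.81848515e-02,  5.38765074e-03,  2.61486798e-05]), 'position': array([ 0.1616564 , -0.60344684,  0.23080451]), 'tool_rot': array([-3.14062110e+00,  6.07363889e-05,  2.61773046e-01]), 'force': array([ 0.10987857, -0.45194846,  0.39350426]), 'moment': array([ 0.0033015 , -0.02707206,  0.00862512]), 'finger_force': 0.0, 'grip_width': 0.08529746169446988}
```

View pics/scene0.png

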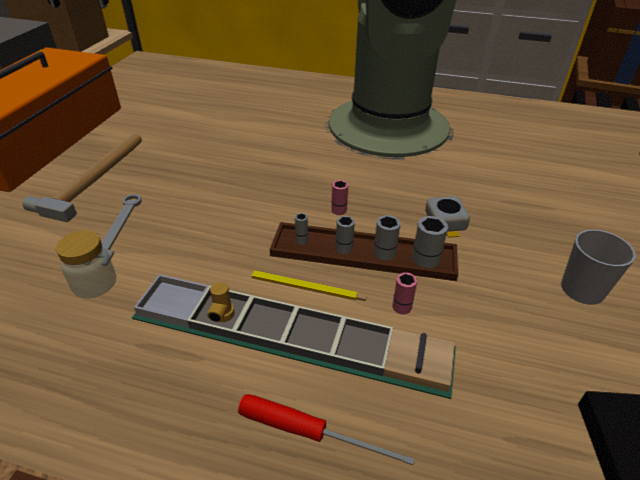

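View pics/top0.png

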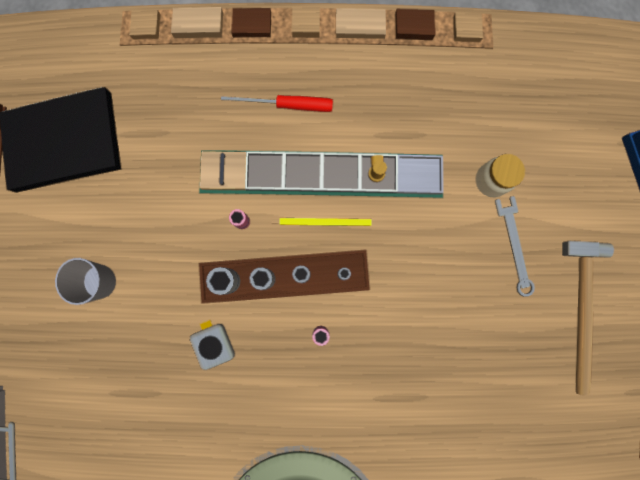

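The top view shows the case at row ~172, with the pan at its right end (420,174) and the elbow in the cell next to it (378,168). The tray sockets are at (220,281), (261,279), (301,274) and (344,273), left to right from largest to smallest. The pink look-alikes at (238,218) and (321,336) stand outside the tray. I'll enlarge this area to confirm and measure.

```bash
cat > h.py <<'E'
import numpy as np, cv2
from scipy.spatial.transform import Rotation as R
from workcell import *
def cam(n):
    c=get_calibration(n); f=240/np.tan(np.radians(c["fovy"])/2)
    return c,f,R.from_euler("xyz",c["rotation"]).as_matrix()
def ray(n,u,v):
    c,f,M=cam(n); d=np.array([(u-c["cx"])/f,(v-c["cy"])/f]); s=d.copy()
    for _ in range(20): s=d/(1+c["k1"]*(s@s))
    return c["xyz"],M@np.r_[s,1]
def px2w(n,u,v,z):
    o,d=ray(n,u,v); return o+d*(z-o[2])/d[2]
def w2px(n,p):
    c,f,M=cam(n); q=M.T@(np.array(p)-c["xyz"]); s=q[:2]/q[2]; s=s*(1+c["k1"]*(s@s))
    return s*f+[c["cx"],c["cy"]]
def tool(dw):  # world shift -> tool units
    return R.from_euler("xyz",observe()["tool_rot"]).inv().apply(dw)/.5
E
python3 - <<'E'
from h import *
im=cv2.imread("pics/top0.png")
cv2.imwrite("pics/crop1.png",cv2.resize(im[145:310,190:450],None,fx=3,fy=3,interpolation=cv2.INTER_CUBIC))
for u,v,z in [(220,281,.074),(261,279,.068),(301,274,.062),(344,273,.056),(378,161,.058),(247,152,.019),(247,188,.019),(397,155,.019),(397,191,.019),(442,156,.019),(442,193,.019)]:
    print(u,v,px2w("top",u,v,z).round(4))
E
```

```text
220 281 [0.4286 0.1296 0.074 ]
261 279 [0.4326 0.0649 0.068 ]
301 274 [0.4414 0.0013 0.062 ]
344 273 [ 0.4439 -0.0682  0.056 ]
378 161 [ 0.6295 -0.1236  0.058 ]
247 152 [0.6534 0.1    0.019 ]
247 188 [0.5896 0.0982 0.019 ]
397 155 [ 0.651  -0.1617  0.019 ]
397 191 [ 0.5871 -0.1612  0.019 ]
442 156 [ 0.6508 -0.2413  0.019 ]
442 193 [ 0.5849 -0.2401  0.019 ]
```

View pics/crop1.png

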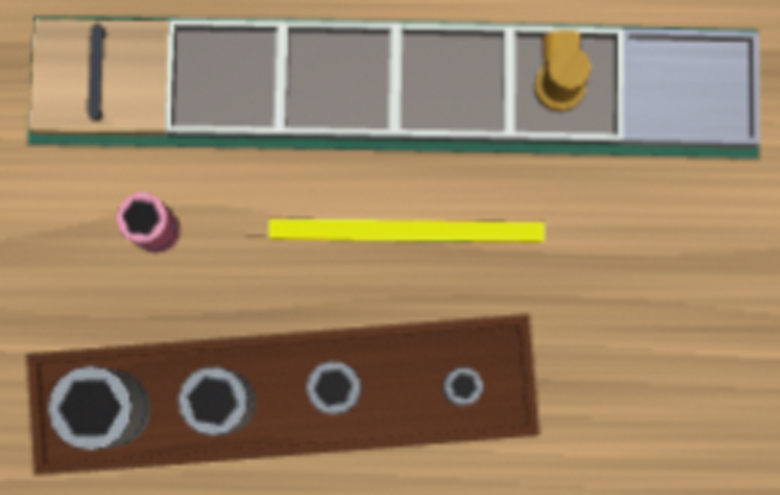

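The crop shows four grey sockets in the tray, with mouths at crop (90,407), (214,401), (333,387) and (463,386). The pink one at (145,217) is not in the tray. The elbow's tube top is at crop (569,69) and its arm points up, i.e. +x in the world. Next I check these against the scene camera and fit the cells.

```bash
python3 - <<'E'
from h import *
P=lambda a,b:(190+a/3-.33,145+b/3-.33)
for n,a,b,z in [("44",90,407,.074),("36",214,401,.068),("28",333,387,.062),("20",463,386,.056),("elbtop",569,69,.058),("armtip",562,36,.036)]:
    p=px2w("top",*P(a,b),z); print(n,p.round(4),"scene px",w2px("scene",p).round(1))
for a,b in [(281,23),(281,133),(396,25),(396,134),(511,27),(510,136),(622,30),(620,140)]:
    print("wall",px2w("top",*P(a,b),.019).round(4))
im=cv2.imread("pics/scene0.png")
cv2.imwrite("pics/crop2.png",cv2.resize(im[200:340,180:450],None,fx=2.9,fy=2.9,interpolation=cv2.INTER_CUBIC))
E
```

```text
44 [0.4296 0.1301 0.074 ] scene px [433.6 225.3]
36 [0.4337 0.0649 0.068 ] scene px [388.7 222.3]
28 [0.442  0.0018 0.062 ] scene px [346.2 221.3]
20 [ 0.4433 -0.0683  0.056 ] scene px [301.9 216.9]
elbtop [ 0.6183 -0.1257  0.058 ] scene px [220.3 288. ]
armtip [ 0.6428 -0.1246  0.036 ] scene px [215.2 313.2]
wall [0.6532 0.0365 0.019 ]
wall [0.5883 0.0353 0.019 ]
wall [ 0.6526 -0.0302  0.019 ]
wall [ 0.5884 -0.0308  0.019 ]
wall [ 0.6523 -0.097   0.019 ]
wall [ 0.588  -0.0965  0.019 ]
wall [ 0.6516 -0.1617  0.019 ]
wall [ 0.5865 -0.1601  0.019 ]
```

View pics/crop2.png

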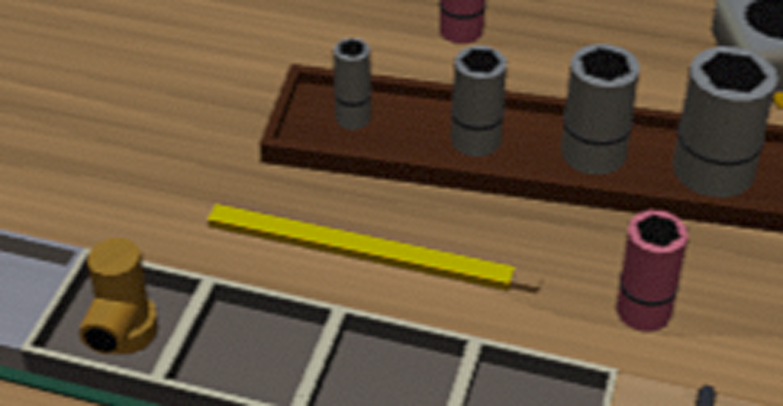

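The scene view agrees with the projected socket tops to about 1–2 px: (433,224), (389,222), (346,221), (301,216). The elbow top also matches at (220,288), with the arm mouth at (214,317), so the arm points along +x. Setting out toward the elbow.

Request:
{"op": "play_rows", "data": {
  "deltas": [
    [0.564,-0.344,0,0,0,0.125,0],
    [0.564,-0.344,0,0,0,0.125,0],
    [0.564,-0.344,0,0,0,0.125,0],
    [0.564,-0.344,0,0,0,0.125,0],
    [0.564,-0.344,0,0,0,0.125,0],
    [0.564,-0.344,0,0,0,0.125,0],
    [0.564,-0.344,0,0,0,0.125,0],
    [0.564,-0.344,0,0,0,0.125,0],
    [0.564,-0.344,0,0,0,0.125,0]
  ],
  "newtons": 40
}}

```text
clock: 1.0
position: [0.3896, -0.3644, 0.2311]
tool_rot: [-3.142, 0.0, 0.001]
force: [-0.6, -1.1, 0.4]
grip_width: 0.0855
finger_force: 0.0
```

Request:
{"op": "play_rows", "data": {
  "deltas": [
    [0.457,-0.477,0.24,0,0,0,0],
    [0.457,-0.477,0.24,0,0,0,0],
    [0.457,-0.477,0.24,0,0,0,0],
    [0.457,-0.477,0.24,0,0,0,0],
    [0.457,-0.477,0.24,0,0,0,0],
    [0.457,-0.477,0.24,0,0,0,0],
    [0.457,-0.477,0.24,0,0,0,0],
    [0.457,-0.477,0.24,0,0,0,0],
    [0.457,-0.477,0.24,0,0,0,0]
  ]
}}

```text
clock: 1.9
position: [0.6178, -0.1267, 0.1102]
tool_rot: [3.141, 0.002, 0.0]
force: [-1.1, -0.6, 0.0]
grip_width: 0.0852
finger_force: 0.0
```

```bash
python3 - <<'E'
from h import *
im=grab_frame("scene")[:,:,::-1]
cv2.imwrite("pics/s1.png",cv2.resize(im[150:380,100:420],None,fx=2,fy=2))
s=observe();print(s["qpos"],s["position"])
E
```

```text
[ 0.16683366  0.67114268 -0.08560366  1.67782875  0.07573526  0.79684047
 -1.52564743] [ 0.61744858 -0.12788568  0.11089261]
```

View pics/s1.png

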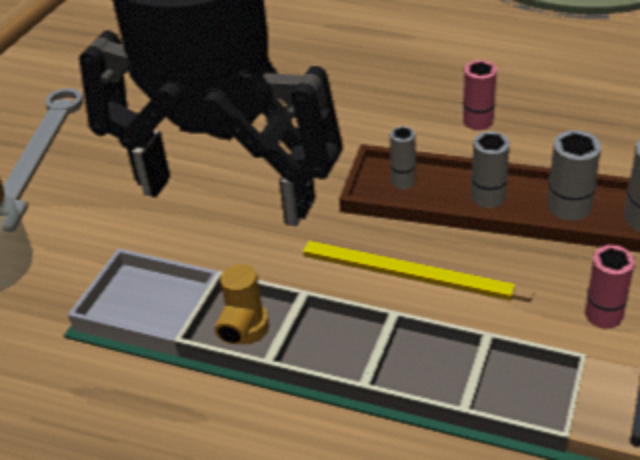

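The gripper is straddling above the elbow, with the pads at (150,170) and (297,200) in the crop and the elbow between them. Descending and gripping.

Request:
{"op": "play_rows", "data": {
  "deltas": [
    [0,-0.003,0.06,0,0,0,0],
    [0,-0.003,0.11,0,0,0,0],
    [0,-0.003,0.15,0,0,0,0],
    [0,-0.003,0.16,0,0,0,0],
    [0,-0.003,0.16,0,0,0,0.5],
    [0,-0.003,0.16,0,0,0,1],
    [0,-0.003,0.16,0,0,0,1],
    [0,-0.003,0.16,0,0,0,1],
    [0,-0.003,0.16,0,0,0,1],
    [0,-0.003,0.16,0,0,0,1]
  ]
}}

```text
clock: 2.95
position: [0.6186, -0.1249, 0.0322]
tool_rot: [3.141, -0.001, -0.0]
force: [-1.4, -1.1, 8.1]
grip_width: 0.0227
finger_force: 38.6
```

Request:
{"op": "play_rows", "data": {
  "deltas": [
    [0,0,0,0,0,0,1],
    [0,0,0,0,0,0,1],
    [0,0,0,0,0,0,1]
  ]
}}

```text
clock: 3.25
position: [0.6186, -0.1249, 0.0322]
tool_rot: [3.141, -0.001, -0.0]
force: [-0.4, -0.7, 7.6]
grip_width: 0.0227
finger_force: 38.6
```

Request:
{"op": "play_rows", "data": {
  "deltas": [
    [0,0,-0.06,0,0,0,1],
    [0,0,-0.12,0,0,0,1],
    [-0.006,0.08,-0.12,0,0,0,1],
    [-0.012,0.154,-0.12,0,0,0,1],
    [-0.012,0.154,-0.12,0,0,0,1],
    [-0.012,0.154,-0.07,0,0,0,1],
    [-0.012,0.154,-0.03,0,0,0,1],
    [-0.012,0.154,-0.01,0,0,0,1],
    [-0.012,0.154,-0.002,0,0,0,1],
    [-0.012,0.154,-0.002,0,0,0,1]
  ]
}}

```text
clock: 4.25
position: [0.6122, -0.2017, 0.0326]
tool_rot: [3.141, 0.0, -0.0]
force: [-0.0, -0.2, -1.2]
grip_width: 0.023
finger_force: 39.4
```

```bash
python3 - <<'E'
from h import *
im=grab_frame("scene")[:,:,::-1]
cv2.imwrite("pics/s2.png",cv2.resize(im[150:380,100:420],None,fx=2,fy=2))
E
```

```text
(no output)
```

View pics/s2.png

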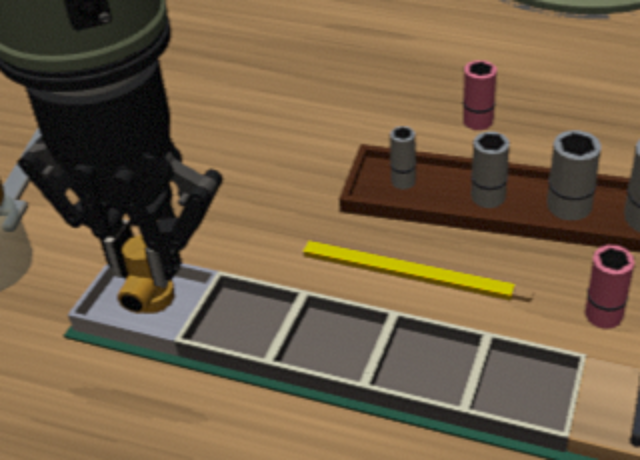

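The elbow sits inside the pan, its foot and arm clear of the walls at crop (145,290). Letting go and moving to above the 44 socket, turning the gripper by 90°.

Request:
{"op": "play_rows", "data": {
  "deltas": [
    [0,0,0,0,0,0,0.4],
    [0,0,0,0,0,0,0.4],
    [0,0,0,0,0,0,0.4],
    [0,0,-0.06,0,0,0,0.4],
    [0,0,-0.14,0,0,0,0.4],
    [0,0,-0.24,0,0,0,0],
    [-0.05,-0.05,-0.33,0,0,-0.05,0],
    [-0.365,-0.664,-0.33,0,0,-0.75,0],
    [-0.365,-0.664,-0.33,0,0,-0.75,0],
    [-0.365,-0.664,-0.33,0,0,-0.75,0]
  ]
}}

```text
clock: 5.3
position: [0.5203, -0.0452, 0.1947]
tool_rot: [3.141, -0.001, 0.561]
force: [1.7, 1.3, 0.5]
grip_width: 0.085
finger_force: 0.0
```

Request:
{"op": "play_rows", "data": {
  "deltas": [
    [0.033,-0.393,0,0,0,-0.482,0],
    [0.033,-0.393,0,0,0,-0.482,0],
    [0.033,-0.393,0,0,0,-0.482,0],
    [0.033,-0.393,0,0,0,-0.482,0],
    [0.033,-0.393,0,0,0,-0.482,0],
    [0.033,-0.393,0.1,0,0,-0.482,0],
    [0.033,-0.393,0.15,0,0,-0.482,0],
    [0.033,-0.393,0.15,0,0,-0.482,0],
    [0.033,-0.393,0.15,0,0,-0.482,0]
  ]
}}

```text
clock: 6.2
position: [0.432, 0.1293, 0.1197]
tool_rot: [-3.141, -0.0, 1.561]
force: [1.1, -0.3, 0.3]
grip_width: 0.0854
finger_force: 0.0
```

```bash
python3 - <<'E'
from h import *
im=grab_frame("scene")[:,:,::-1]
cv2.imwrite("pics/s3.png",cv2.resize(im[120:360,100:500],None,fx=2,fy=2))
s=observe();print(s["qpos"].round(3),s["position"],s["tool_rot"], tool(np.array([.4296,.1301,.034])-s["position"]))
E
```

```text
[-0.018  0.466 -0.513  2.123  0.379  0.64  -0.803] [0.43246752 0.12937948 0.120281  ] [ 3.14036761e+00 -3.10224745e-04  1.56071502e+00] [ 0.00132962 -0.00596066  0.17255526]
```

View pics/s3.png

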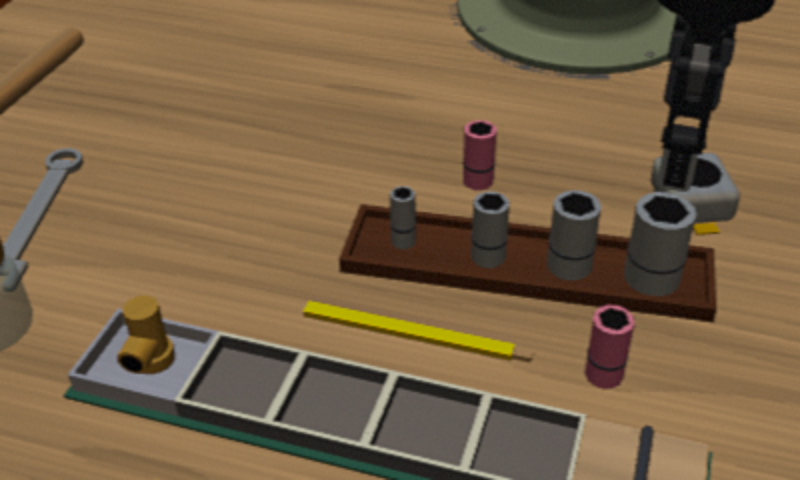

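The elbow stands upright in the pan at (145,335), and the finger lies behind the largest socket at (660,245). Descending to grip it.

Request:
{"op": "play_rows", "data": {
  "deltas": [
    [0.001,-0.005,0.03,0,0,0,0.15],
    [0.001,-0.005,0.07,0,0,0,0.15],
    [0.001,-0.005,0.11,0,0,0,0.15],
    [0.001,-0.005,0.15,0,0,0,0.15],
    [0.001,-0.005,0.185,0,0,0,0.15],
    [0.001,-0.005,0.185,0,0,0,0.15],
    [0.001,-0.005,0.185,0,0,0,0.35],
    [0.001,-0.005,0.185,0,0,0,0.6],
    [0.001,-0.005,0.185,0,0,0,1],
    [0.001,-0.005,0.185,0,0,0,1]
  ],
  "newtons": 50
}}

```text
clock: 7.25
position: [0.43, 0.1298, 0.0281]
tool_rot: [3.14, -0.0, 1.563]
force: [-4.1, -0.8, 15.3]
grip_width: 0.0421
finger_force: 48.4
```

Request:
{"op": "play_rows", "data": {
  "deltas": [
    [0,0,0,0,0,0,1],
    [0,0,0,0,0,0,1]
  ]
}}

```text
clock: 7.45
position: [0.43, 0.1298, 0.028]
tool_rot: [3.14, -0.0, 1.563]
force: [-3.6, -1.3, 16.1]
grip_width: 0.042
finger_force: 48.4
```

Request:
{"op": "play_rows", "data": {
  "deltas": [
    [0,0,-0.04,0,0,0,1],
    [0,0,-0.1,0,0,0,1],
    [0,0,-0.16,0,0,0,1],
    [0,0,-0.22,0,0,0,1],
    [-0.05,0.04,-0.22,0,0,0,1],
    [-0.13,0.1,-0.22,0,0,0,1],
    [-0.21,0.16,-0.22,0,0,0,1],
    [-0.29,0.22,-0.22,0,0,0,1],
    [-0.37,0.28,-0.22,0,0,0,1],
    [-0.45,0.34,-0.22,0,0,0,1]
  ]
}}

```text
clock: 8.45
position: [0.5986, -0.0987, 0.1377]
tool_rot: [3.141, -0.0, 1.563]
force: [0.5, 1.6, -3.7]
grip_width: 0.0416
finger_force: 52.5
```

```bash
python3 - <<'E'
from h import *
s=observe();print(s["position"],s["tool_rot"],s["grip_width"], tool(np.array([.6195,-.129,.029])-s["position"]))
E
```

```text
[ 0.5986473  -0.09872     0.13771919] [ 3.14081636e+00 -1.17976686e-04  1.56311328e+00] 0.04156615553207904 [-0.06026343  0.04200064  0.21746393]
```

Request:
{"op": "play_rows", "data": {
  "deltas": [
    [-0.04,0.03,0,0,0,0,1],
    [-0.062,0.042,0,0,0,0,1],
    [-0.062,0.042,0,0,0,0,1],
    [-0.062,0.042,0.06,0,0,0,1],
    [-0.062,0.042,0.11,0,0,0,1],
    [-0.062,0.042,0.16,0,0,0,1],
    [-0.062,0.042,0.19,0,0,0,1],
    [-0.062,0.042,0.21,0,0,0,1],
    [-0.062,0.042,0.217,0,0,0,1],
    [-0.062,0.042,0.217,0,0,0,1]
  ]
}}

```text
clock: 9.45
position: [0.6189, -0.1272, 0.0288]
tool_rot: [3.141, -0.0, 1.564]
force: [-0.8, 0.5, -4.6]
grip_width: 0.0422
finger_force: 52.6
```

```bash
python3 - <<'E'
from h import *
im=grab_frame("scene")[:,:,::-1]
cv2.imwrite("pics/s4.png",cv2.resize(im[150:380,100:420],None,fx=2,fy=2))
E
```

```text
(no output)
```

View pics/s4.png

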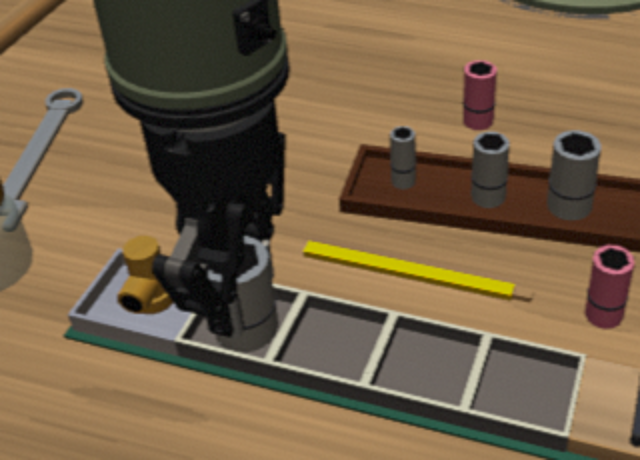

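The 44 socket is upright inside the cell next to the pan, around (245,300). Lower slightly and release.

Request:
{"op": "play_rows", "data": {
  "deltas": [
    [0,0,0.002,0,0,0,1],
    [0,0,0.003,0,0,0,1],
    [0,0,0.003,0,0,0,0.3],
    [0,0,0.003,0,0,0,0.1],
    [0,0,0.003,0,0,0,0.1],
    [0,0,-0.04,0,0,0,0.1],
    [0,0,-0.1,0,0,0,0.1],
    [0,0,-0.18,0,0,0,0.1],
    [0,0,-0.26,0,0,0,0.1],
    [0,0,-0.26,0,0,0,0.1]
  ]
}}

```text
clock: 10.5
position: [0.6211, -0.1278, 0.1634]
tool_rot: [3.134, 0.001, 1.564]
force: [1.9, 0.7, -0.7]
grip_width: 0.0767
finger_force: 0.0
```

```bash
python3 - <<'E'
from h import *
s=observe();print(s["position"],s["tool_rot"],s["grip_width"], tool(np.array([.4337,.0649,.027])-s["position"]))
E
```

```text
[ 0.62108126 -0.12775156  0.16343438] [3.13429167e+00 1.13310274e-03 1.56384054e+00] 0.07673091519697234 [ 0.382996   -0.37941249  0.26967208]
```

Request:
{"op": "play_rows", "data": {
  "deltas": [
    [0.08,-0.078,0,0,0,0,0.1],
    [0.16,-0.157,0,0,0,0,0.1],
    [0.24,-0.235,0,0,0,0,0.1],
    [0.32,-0.313,0,0,0,0,0.1],
    [0.384,-0.375,0,0,0,0,0.1],
    [0.384,-0.375,0,0,0,0,0.1],
    [0.384,-0.375,0.08,0,0,0,0.1],
    [0.384,-0.375,0.08,0,0,0,0.1],
    [0.384,-0.375,0.08,0,0,0,0.1]
  ]
}}

```text
clock: 11.4
position: [0.4322, 0.0657, 0.1183]
tool_rot: [-3.14, 0.0, 1.564]
force: [0.9, 0.6, 0.3]
grip_width: 0.0768
finger_force: 0.0
```

```bash
python3 - <<'E'
from h import *
s=observe();print(s["position"],s["tool_rot"],s["grip_width"], tool(np.array([.4337,.0649,.027])-s["position"]))
im=grab_frame("top")[:,:,::-1]
cv2.imwrite("pics/t5.png",cv2.resize(im[145:310,190:450],None,fx=3,fy=3))
E
```

```text
[0.43224473 0.06566168 0.11827032] [-3.14000440e+00  6.58718426e-05  1.56443746e+00] 0.07680989731342013 [-0.00149281  0.00321008  0.18253587]
```

View pics/t5.png

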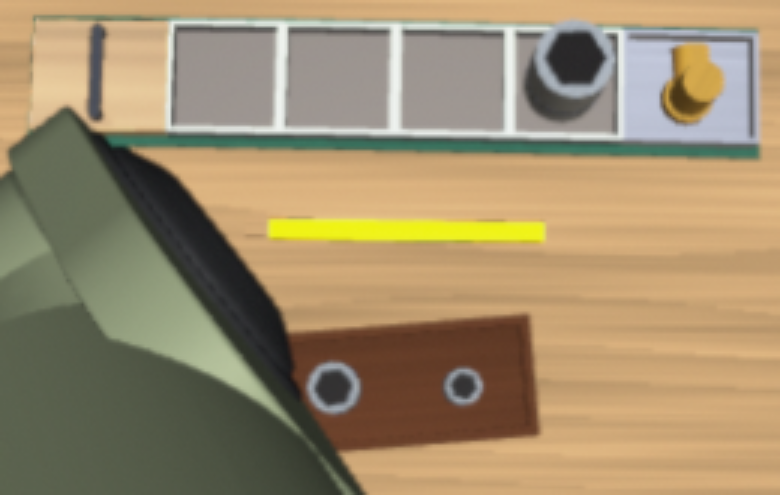

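The 44 socket stands upright in the cell next to the pan at (570,70), the elbow is in the pan at (692,85), and both the cells and the remaining sockets are undisturbed. Now the 36.

Request:
{"op": "play_rows", "data": {
  "deltas": [
    [-0.001,0.003,0.04,0,0,0,0.15],
    [-0.001,0.003,0.09,0,0,0,0.15],
    [-0.001,0.003,0.14,0,0,0,0.15],
    [-0.001,0.003,0.182,0,0,0,0.15],
    [-0.001,0.003,0.182,0,0,0,0.15],
    [-0.001,0.003,0.182,0,0,0,0.35],
    [-0.001,0.003,0.182,0,0,0,0.6],
    [-0.001,0.003,0.182,0,0,0,1],
    [-0.001,0.003,0.182,0,0,0,1],
    [-0.001,0.003,0.182,0,0,0,1]
  ]
}}

```text
clock: 12.45
position: [0.4347, 0.065, 0.0284]
tool_rot: [3.14, 0.0, 1.564]
force: [-3.5, -1.5, 16.4]
grip_width: 0.0338
finger_force: 47.9
```

Request:
{"op": "play_rows", "data": {
  "deltas": [
    [0,0,0,0,0,0,1],
    [0,0,0,0,0,0,1],
    [0,0,0,0,0,0,1]
  ]
}}

```text
clock: 12.75
position: [0.4346, 0.0651, 0.0284]
tool_rot: [3.14, 0.0, 1.564]
force: [-3.0, -0.9, 15.8]
grip_width: 0.0339
finger_force: 47.9
```

Request:
{"op": "play_rows", "data": {
  "deltas": [
    [0,0,-0.04,0,0,0,1],
    [0,0,-0.1,0,0,0,1],
    [0,0,-0.16,0,0,0,1],
    [0,0,-0.22,0,0,0,1],
    [-0.05,0.07,-0.22,0,0,0,1],
    [-0.1,0.14,-0.22,0,0,0,1],
    [-0.15,0.21,-0.22,0,0,0,1],
    [-0.2,0.28,-0.22,0,0,0,1],
    [-0.253,0.36,-0.22,0,0,0,1],
    [-0.253,0.372,-0.22,0,0,0,1]
  ]
}}

```text
clock: 13.75
position: [0.622, -0.0674, 0.1374]
tool_rot: [3.14, 0.001, 1.559]
force: [-1.5, 0.1, -3.2]
grip_width: 0.0338
finger_force: 51.4
```

```bash
python3 - <<'E'
from h import *
s=observe();print(s["position"],s["tool_rot"],s["grip_width"], tool(np.array([.620,-.063,.029])-s["position"]))
E
```

```text
[ 0.62201479 -0.06740335  0.13740811] [3.13970717e+00 9.86842376e-04 1.55867560e+00] 0.033762777214656814 [ 0.00897117 -0.0045448   0.2167993 ]
```

Request:
{"op": "play_rows", "data": {
  "deltas": [
    [0.004,-0.002,0,0,0,0,1],
    [0.004,-0.002,0,0,0,0,1],
    [0.004,-0.002,0.06,0,0,0,1],
    [0.004,-0.002,0.11,0,0,0,1],
    [0.004,-0.002,0.16,0,0,0,1],
    [0.004,-0.002,0.19,0,0,0,1],
    [0.004,-0.002,0.21,0,0,0,1],
    [0.004,-0.002,0.218,0,0,0,1],
    [0.004,-0.002,0.22,0,0,0,1],
    [0.004,-0.002,0.22,0,0,0,1]
  ]
}}

```text
clock: 14.75
position: [0.6178, -0.0603, 0.0286]
tool_rot: [-3.141, 0.0, 1.564]
force: [-8.1, 1.0, 9.7]
grip_width: 0.0338
finger_force: 52.6
```

Request:
{"op": "play_rows", "data": {
  "deltas": [
    [0,0,0,0,0,0,0.8],
    [0,0,0,0,0,0,0.4],
    [0,0,0,0,0,0,0.1],
    [0,0,0,0,0,0,0.1],
    [0,0,-0.04,0,0,0,0.1],
    [0,0,-0.1,0,0,0,0.1],
    [0,0,-0.18,0,0,0,0.1],
    [0,0,-0.25,0,0,0,0.1],
    [0,0,-0.25,0,0,0,0.1],
    [0,0,-0.25,0,0,0,0.1]
  ]
}}

```text
clock: 15.75
position: [0.6184, -0.0608, 0.1527]
tool_rot: [3.14, 0.0, 1.564]
force: [-0.5, -0.0, -0.4]
grip_width: 0.0767
finger_force: 0.0
```

```bash
python3 - <<'E'
from h import *
s=observe();print(s["position"],s["tool_rot"],s["grip_width"], tool(np.array([.442,.0018,.027])-s["position"]))
E
```

```text
[ 0.61842645 -0.06077375  0.15270088] [3.14009028e+00 3.45795819e-04 1.56391744e+00] 0.07673954720500711 [ 0.12280425 -0.35408266  0.25082762]
```

Request:
{"op": "play_rows", "data": {
  "deltas": [
    [0.03,-0.09,0,0,0,0,0.2],
    [0.06,-0.18,0,0,0,0,0.2],
    [0.09,-0.27,0,0,0,0,0.2],
    [0.115,-0.33,0,0,0,0,0.2],
    [0.123,-0.354,0,0,0,0,0.2],
    [0.123,-0.354,0.04,0,0,0,0.2],
    [0.123,-0.354,0.08,0,0,0,0.2],
    [0.123,-0.354,0.08,0,0,0,0.2],
    [0.123,-0.354,0.08,0,0,0,0.2]
  ]
}}

```text
clock: 16.65
position: [0.4415, 0.0022, 0.1119]
tool_rot: [-3.14, -0.0, 1.564]
force: [0.1, 1.6, 0.4]
grip_width: 0.0683
finger_force: 0.0
```

```bash
python3 - <<'E'
from h import *
s=observe();print(s["position"],s["tool_rot"],s["grip_width"], tool(np.array([.442,.0018,.027])-s["position"]))
im=grab_frame("scene")[:,:,::-1]
cv2.imwrite("pics/s6.png",cv2.resize(im[150:380,100:420],None,fx=2,fy=2))
E
```

```text
[0.44147706 0.00222113 0.1118537 ] [-3.14022100e+00 -3.74865876e-04  1.56432858e+00] 0.0683313903540971 [-0.00089909  0.00128408  0.16970547]
```

View pics/s6.png

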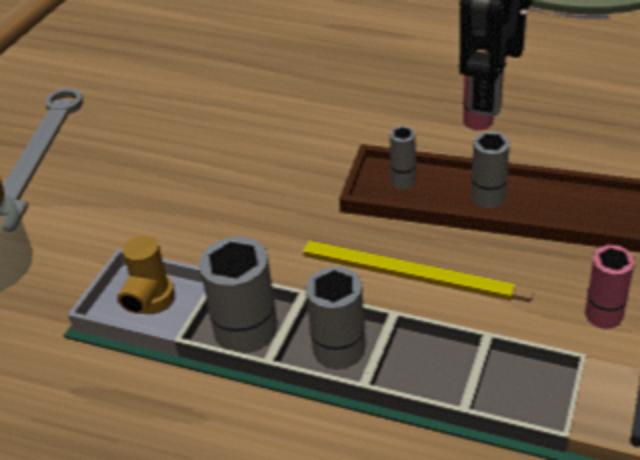

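The 44 socket (238,295) and the 36 socket (336,320) stand upright in their cells. The fingers are over the 28 socket, clear of the pink one behind it. Gripping the 28.

Request:
{"op": "play_rows", "data": {
  "deltas": [
    [-0.001,0.001,0.04,0,0,0,0.2],
    [-0.001,0.001,0.09,0,0,0,0.2],
    [-0.001,0.001,0.14,0,0,0,0.2],
    [-0.001,0.001,0.17,0,0,0,0.2],
    [-0.001,0.001,0.17,0,0,0,0.2],
    [-0.001,0.001,0.17,0,0,0,0.4],
    [-0.001,0.001,0.17,0,0,0,0.6],
    [-0.001,0.001,0.17,0,0,0,1],
    [-0.001,0.001,0.17,0,0,0,1],
    [-0.001,0.001,0.17,0,0,0,1]
  ]
}}

```text
clock: 17.7
position: [0.4426, 0.0014, 0.0281]
tool_rot: [3.14, 0.0, 1.564]
force: [-1.6, -0.7, 14.2]
grip_width: 0.0258
finger_force: 48.2
```

Request:
{"op": "play_rows", "data": {
  "deltas": [
    [0,0,0,0,0,0,1],
    [0,0,0,0,0,0,1],
    [0,0,0,0,0,0,1]
  ]
}}

```text
clock: 18.0
position: [0.4426, 0.0014, 0.028]
tool_rot: [3.14, 0.0, 1.564]
force: [-2.1, 0.5, 13.3]
grip_width: 0.0258
finger_force: 48.2
```

Request:
{"op": "play_rows", "data": {
  "deltas": [
    [0,0,-0.04,0,0,0,1],
    [0,0,-0.1,0,0,0,1],
    [0,0,-0.16,0,0,0,1],
    [0,0,-0.22,0,0,0,1],
    [0.001,0.07,-0.22,0,0,0,1],
    [0.003,0.15,-0.22,0,0,0,1],
    [0.005,0.23,-0.22,0,0,0,1],
    [0.006,0.3,-0.22,0,0,0,1],
    [0.006,0.345,-0.22,0,0,0,1],
    [0.006,0.355,-0.22,0,0,0,1]
  ]
}}

```text
clock: 19.0
position: [0.6213, 0.0034, 0.1372]
tool_rot: [3.141, -0.001, 1.564]
force: [-0.5, -0.2, -1.0]
grip_width: 0.0259
finger_force: 49.6
```

Request:
{"op": "play_rows", "data": {
  "deltas": [
    [0,0,0,0,0,0,1],
    [0,0,0,0,0,0,1],
    [0,0,0.06,0,0,0,1],
    [0,0,0.11,0,0,0,1],
    [0,0,0.16,0,0,0,1],
    [0,0,0.19,0,0,0,1],
    [0,0,0.21,0,0,0,1],
    [0,0,0.218,0,0,0,1],
    [0,0,0.22,0,0,0,1],
    [0,0,0.22,0,0,0,1]
  ]
}}

```text
clock: 20.0
position: [0.6196, 0.0034, 0.0282]
tool_rot: [3.141, 0.0, 1.564]
force: [-1.3, -0.9, 1.2]
grip_width: 0.0258
finger_force: 49.8
```

Request:
{"op": "play_rows", "data": {
  "deltas": [
    [0,0,0.001,0,0,0,0.8],
    [0,0,0.001,0,0,0,0.4],
    [0,0,0.001,0,0,0,0.2],
    [0,0,0,0,0,0,0.2],
    [0,0,-0.04,0,0,0,0.2],
    [0,0,-0.1,0,0,0,0.2],
    [0,0,-0.17,0,0,0,0.2],
    [0,0,-0.17,0,0,0,0.2],
    [-0.03,-0.09,-0.17,0,0,0,0.3],
    [-0.07,-0.18,-0.17,0,0,0,0.3]
  ]
}}

```text
clock: 21.0
position: [0.5282, -0.0303, 0.1117]
tool_rot: [3.141, -0.001, 1.565]
force: [1.8, -0.9, 0.2]
grip_width: 0.0597
finger_force: 0.0
```

```bash
python3 - <<'E'
from h import *
s=observe();print(s["position"],s["tool_rot"],s["grip_width"], tool(np.array([.4433,-.0683,.026])-s["position"]))
E
```

```text
[ 0.52816345 -0.03034768  0.11173265] [ 3.14122990e+00 -8.30258519e-04  1.56548340e+00] 0.05966832690166494 [-0.07694765 -0.1693834   0.17134003]
```

Request:
{"op": "play_rows", "data": {
  "deltas": [
    [-0.04,-0.09,0,0,0,0,0.3],
    [-0.07,-0.15,0,0,0,0,0.3],
    [-0.077,-0.17,0,0,0,0,0.3],
    [-0.077,-0.17,0,0,0,0,0.3],
    [-0.077,-0.17,0,0,0,0,0.3],
    [-0.077,-0.17,0,0,0,0,0.3]
  ]
}}

```text
clock: 21.6
position: [0.4452, -0.0682, 0.112]
tool_rot: [3.141, -0.001, 1.565]
force: [-0.6, 0.5, -0.6]
grip_width: 0.0597
finger_force: 0.0
```

```bash
python3 - <<'E'
from h import *
s=observe();print(s["position"],s["tool_rot"],s["grip_width"], tool(np.array([.4433,-.0683,.026])-s["position"]))
im=grab_frame("scene")[:,:,::-1]
cv2.imwrite("pics/s7.png",cv2.resize(im[150:380,100:420],None,fx=2,fy=2))
E
```

```text
[ 0.44522595 -0.06819676  0.11202472] [ 3.14078451e+00 -6.51013562e-04  1.56500108e+00] 0.05971623596831193 [-0.00034081 -0.00398967  0.17204608]
```

View pics/s7.png

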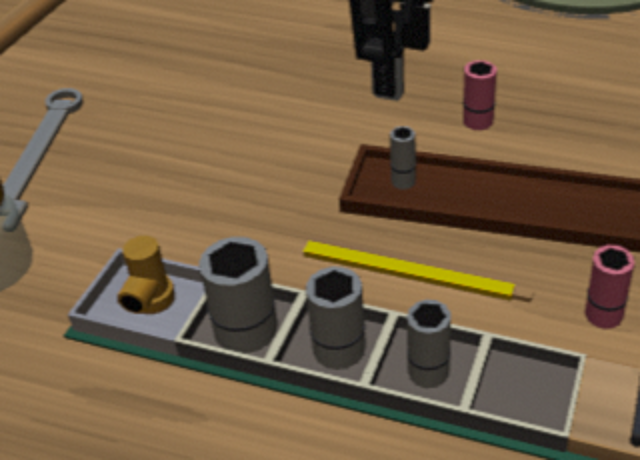

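The 28 socket is upright in the third cell at (428,340). The fingers are aligned over the 20 socket at (402,155). Descending gently.

Request:
{"op": "play_rows", "data": {
  "deltas": [
    [0,-0.003,0.04,0,0,0,0.3],
    [0,-0.003,0.09,0,0,0,0.3],
    [0,-0.003,0.14,0,0,0,0.3],
    [0,-0.003,0.175,0,0,0,0.3],
    [0,-0.003,0.175,0,0,0,0.4],
    [0,-0.003,0.175,0,0,0,0.5],
    [0,-0.003,0.175,0,0,0,0.6],
    [0,-0.003,0.175,0,0,0,0.65],
    [0,-0.003,0.175,0,0,0,0.7],
    [0,-0.003,0.175,0,0,0,0.75]
  ],
  "newtons": 40
}}

```text
clock: 22.65
position: [0.4428, -0.069, 0.0249]
tool_rot: [3.141, 0.0, 1.564]
force: [0.1, -0.2, 0.5]
grip_width: 0.0213
finger_force: 0.0
```

Request:
{"op": "play_rows", "data": {
  "deltas": [
    [0,0,0,0,0,0,0.8],
    [0,0,0,0,0,0,0.9],
    [0,0,0,0,0,0,1],
    [0,0,0,0,0,0,1],
    [0,0,0,0,0,0,1]
  ]
}}

```text
clock: 23.15
position: [0.4427, -0.0691, 0.0249]
tool_rot: [3.141, 0.0, 1.564]
force: [-1.0, -0.0, 8.0]
grip_width: 0.0183
finger_force: 38.7
```

Request:
{"op": "play_rows", "data": {
  "deltas": [
    [0,0,-0.04,0,0,0,1],
    [0,0,-0.1,0,0,0,1],
    [0,0,-0.16,0,0,0,1],
    [0,0,-0.22,0,0,0,1],
    [0.05,0.07,-0.22,0,0,0,1],
    [0.11,0.14,-0.22,0,0,0,1],
    [0.17,0.21,-0.22,0,0,0,1],
    [0.22,0.28,-0.22,0,0,0,1],
    [0.268,0.34,-0.22,0,0,0,1],
    [0.278,0.354,-0.22,0,0,0,1]
  ]
}}

```text
clock: 24.15
position: [0.6224, 0.0725, 0.1343]
tool_rot: [3.141, -0.002, 1.567]
force: [-1.2, 0.2, -0.6]
grip_width: 0.0177
finger_force: 39.4
```

Request:
{"op": "play_rows", "data": {
  "deltas": [
    [0,0,0,0,0,0,1],
    [0,0,0,0,0,0,1],
    [0,0,0.06,0,0,0,1],
    [0,0,0.11,0,0,0,1],
    [0,0,0.16,0,0,0,1],
    [0,0,0.19,0,0,0,1],
    [0,0,0.21,0,0,0,1],
    [0,0,0.218,0,0,0,1],
    [0,0,0.219,0,0,0,1],
    [0,0,0.219,0,0,0,1]
  ]
}}

```text
clock: 25.15
position: [0.6209, 0.0689, 0.0259]
tool_rot: [3.141, -0.0, 1.564]
force: [-0.1, -0.1, -0.3]
grip_width: 0.018
finger_force: 39.5
```

```bash
python3 - <<'E'
from h import *
im=grab_frame("scene")[:,:,::-1]
cv2.imwrite("pics/s8.png",cv2.resize(im[150:400,130:450],None,fx=2,fy=2))
E
```

```text
(no output)
```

View pics/s8.png

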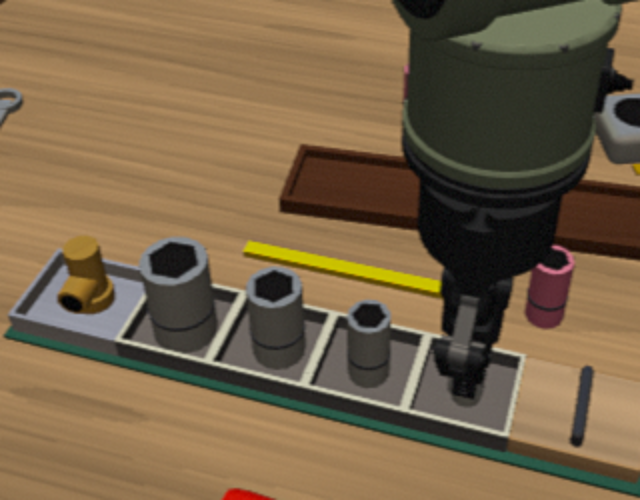

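The 20 socket is held in the far cell at crop (465,390). Lower 1 mm more, release gently and rise.

Request:
{"op": "play_rows", "data": {
  "deltas": [
    [0,0,0.002,0,0,0,1],
    [0,0,0.002,0,0,0,1],
    [0,0,0.002,0,0,0,0.7],
    [0,0,0.002,0,0,0,0.5],
    [0,0,0.002,0,0,0,0.3],
    [0,0,0.002,0,0,0,0.2],
    [0,0,-0.03,0,0,0,0.2],
    [0,0,-0.08,0,0,0,0.2],
    [0,0,-0.16,0,0,0,0.2],
    [0,0,-0.24,0,0,0,0.2]
  ]
}}

```text
clock: 26.2
position: [0.6201, 0.069, 0.1473]
tool_rot: [-3.141, -0.0, 1.565]
force: [0.2, 0.1, 1.2]
grip_width: 0.0683
finger_force: 0.0
```

Request:
{"op": "play_rows", "data": {
  "deltas": [
    [0,-0.1,-0.05,0,0,0,0],
    [0,-0.2,-0.1,0,0,0,0],
    [0,-0.25,-0.1,0,0,0,0],
    [0,-0.25,-0.1,0,0,0,0],
    [0,-0.25,-0.1,0,0,0,0],
    [0,-0.25,-0.1,0,0,0,0]
  ]
}}

```text
clock: 26.8
position: [0.4962, 0.0697, 0.1955]
tool_rot: [3.141, -0.0, 1.564]
force: [0.1, 0.1, 0.3]
grip_width: 0.0856
finger_force: 0.0
```

```bash
python3 - <<'E'
from h import *
im=grab_frame("scene")[:,:,::-1]
cv2.imwrite("pics/s9.png",cv2.resize(im[150:400,130:460],None,fx=2,fy=2))
E
```

```text
(no output)
```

View pics/s9.png

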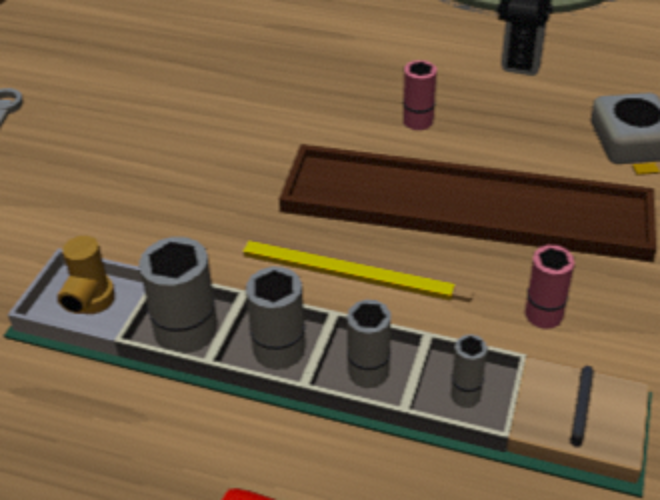

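The elbow is in the pan at (85,275). The sockets stand upright in descending size away from the pan at (178,295), (275,320), (369,345) and (468,370). The pink look-alikes are untouched, so I'm handing in.

```bash
python3 -c "
from workcell import *
print(job_done())"
```

```text
the job is handed in; nothing more can be done
None
```

I handed in the job at about 27 s: the brass elbow is in the scrap pan, and the 44, 36, 28 and 20 mm sockets stand upright one to a cell, largest next to the pan, with everything released and the pink look-alikes untouched.

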